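Make up a polishing kit: three wheels and the hand pad

TASK

Make up the polishing kit in the green-floored bay: it must hold exactly three red wheels (one is already in it) and the black pad with the blue knob. Slide the missing wheels in along the bench without lifting them and leave the spare red wheel out on the bench in front of the bay; lift the pad off the free-spinning turntable by its knob and set it down upright, without dropping it, flat on the bay floor beside the wheels, everything fully inside the bay. Leave the worn grey wheel, jar, spray bottle and screwdriver where they are.

Things in the scene. Friction and masses are not known exactly. Their poses are not given: they have to be found in the camera images.
- bay: kit bay fixed to the bench: a low wooden fence on three sides, 30 mm high and 12 mm thick, open on the side facing the robot (its own -x), with a green painted floor level with the bench (no step). Inside 440 mm wide (its y, -220 to +220) and 105 mm deep (its x, from the mouth at -55 to the back fence at +50). Origin: at bench height, 55 mm inside the mouth; x points from the mouth to the back
- bay_mouth (a point): middle of the bay's open front edge, at bench height; same axes as the bay: x into the bay (back fence at +105 mm), y along its width (side fences at +-220 mm)
- red_a: flat round red polishing wheel, 88 mm diameter, 18 mm thick, pale paper dot in the middle (a mark, no hole), 0.16 kg, lying flat; too wide to grip, slides easily when pushed on its rim (give it two contact points, e.g. both tips of a partly open gripper, and it does not slip off sideways). Origin: centre of its underside, on the bench. This one starts inside the bay, at its +y end
- red_b: flat round red polishing wheel, 88 mm diameter, 18 mm thick, pale paper dot in the middle (a mark, no hole), 0.16 kg, lying flat; too wide to grip, slides easily when pushed on its rim (give it two contact points, e.g. both tips of a partly open gripper, and it does not slip off sideways). Origin: centre of its underside, on the bench. Starts in the row on the bench between robot and bay
- red_c: flat round red polishing wheel, 88 mm diameter, 18 mm thick, pale paper dot in the middle (a mark, no hole), 0.16 kg, lying flat; too wide to grip, slides easily when pushed on its rim (give it two contact points, e.g. both tips of a partly open gripper, and it does not slip off sideways). Origin: centre of its underside, on the bench. Starts in the row on the bench between robot and bay
- red_d: flat round red polishing wheel, 88 mm diameter, 18 mm thick, pale paper dot in the middle (a mark, no hole), 0.16 kg, lying flat; too wide to grip, slides easily when pushed on its rim (give it two contact points, e.g. both tips of a partly open gripper, and it does not slip off sideways). Origin: centre of its underside, on the bench. Starts in the row on the bench between robot and bay
- grey_worn: worn grey wheel of the same size (88 mm diameter, 18 mm thick), dark dot in the middle, in the same row as the loose red ones, at any place in it. Leave it where it is. Origin: centre of its underside
- turntable: turntable at the robot's right: fixed dark foot carrying an aluminium platter of 200 mm diameter and 12 mm thickness that spins freely about the vertical axis through the origin; platter top 45 mm above the bench. Origin: centre of the foot, at bench height
- pad: hand pad: black rubber disc, 80 mm diameter, 14 mm thick, with an upright blue cylindrical knob, 32 mm diameter and 32 mm tall, on its middle (46 mm tall in all), 0.18 kg; starts on the turntable's platter, usually off its centre. Origin: centre of its underside; z is up along the knob
- pad_knob (a point): centre of the top of the pad's blue knob, 46 mm above the pad's underside
- jar: white jar with blue cap, 60 mm diameter, 75 mm tall. Leave alone. Origin: centre of its underside
- spray: clear bottle with white cap, 66 mm diameter, 170 mm tall, at the robot's left. Leave alone. Origin: centre of its underside
- driver: screwdriver with yellow handle, about 200 mm long and 30 mm thick, lying on the bench behind the bay. Leave alone. Origin: on the bench below its middle; x points along it from handle to tip
Not all that is in view belongs to the job. Of the things like the pad, leave any that is orange or yellow; of the rest the larger one is meant.

How it is judged:
By the outcome, as a careful person would: the job done as asked, in the order asked, and still so for the second after the job is handed in, with the robot touching nothing.
It also fails if it takes over 62 s, if anything falls off the work surface, if the arm or the gripper's body presses on something with over 40 N, if the wrist force passes 120 N, or if a joint passes its speed limit or range.

ROBOT

A 6-joint arm with a two-finger parallel gripper is mounted at the origin on the work surface. World frame = base frame: x ahead of the robot, y to its left, z up, the work surface at z = 0. Lengths are in m, angles in rad, forces in N, time in s.
With the tool pointing down it reaches from about 0.4 to 0.925 m from the base axis. Payload 3.4 kg.
Tool frame: the origin (TCP) lies on the centre line of the jaws, within the pads' length; the fingertips stand 11 mm ahead of it and the grasp point (between the pads) lies 8 mm behind it (r.tip_reach is the distance from the TCP to the fingertips, in m); x points along the fingers, y is the direction in which the jaws open and shut, and the axes are right-handed (so a half turn about x gives the same grasp; the last joint's range is limited). The gripper opens to 85 mm and grips with 20 to 120 N. Pads are 22 mm wide; open, the fingers measure 114 mm over their backs; the gripper's body (76 mm by 85 mm) begins 54 mm behind the grasp point. The pads swing forward as they close: fully open they stand 13 mm farther back than shut.
Start: joints at [-1.236, 0.307, 1.506, -0, 1.328, -0.073], TCP at [0.229, -0.528, 0.203] pointing down, gripper open.
Joint ranges: [-3.12, 3.12], [-1.05, 2.28], [0.14, 2.33], [-1.42, 4.57], [0.1, 2.73], [-2.68, 2.68]. Speed limits (rad/s): [2.57, 2.57, 3.14, 3.14, 3.14, 3.14].

INTERFACE

Orientations are given as a rotation vector (axis times angle).
In Python, from rig import telemetry, camera, r gives the robot as it stands.
- The arm moves only by the tool carry_out, never from a script. Its argument "increments" is a list of rows, each a list of 7 numbers: the shift along the tool's x, y, z in mm, then the turn, a rotation vector about the tool's x, y, z in rad, then the closure, from 0 (fully open) to 1 (shut). A call has 1 to 8 rows; each row shifts and turns the commanded pose from where the row before left it, along the tool's axes as they then stand; what a row does not reach is not made up. A row lasts 1/10 s, in which the tool goes at most 50 mm and 8.59 degrees, less where a joint would pass 70% of its speed; a pose out of reach is approached as far as the arm can. A call is refused whole if a number of a shift passes 50 or a number of a turn 0.15, either way. A call with a gripper value outside its range is refused whole. The fingers move at their own pace and stop on an object; "grip_force" is the grip in N (left out, the last holds). Time passes only in rows, so rows that do not move let the fingers close. It gives the time, the measured TCP pose, the force and the opening at its end, in the units of the state.
- telemetry.state(): the state, without advancing time (a new reading comes with each control period).
- camera(name): name is "side" or "top" or "wrist"; returns a dict with "color" (480x640x3 uint8, red, green, blue), "K" (3x3 intrinsics, pixels), "position" and "attitude" of the camera in the world. Camera axes: x right, y up, looking along -z (the intrinsics and any distortion apply to the point x, -y, -z); pixel columns grow to the right and rows downward; lengths in m; the calibration is good to about 2 mm. A picture is of the moment at which its call begins. There is no depth.
- r.finish_job(): hands the job in, once; it reports no verdict.
The state is a dict: "t": time; "joint_positions": joint angles; "dq": joint speeds; "joint_torque": joint torques, N m; "tcp_pos": TCP position; "orientation": TCP orientation; "ft_force": force on the tool from outside, world axes, zero at the start; "ft_torque": the same for the moment, N m; "grip_width": opening from 0.0 (shut) to 1.0 (fully open).
Only numpy, scipy, OpenCV 4.12 (cv2) and the standard library are available. Lean on these libraries where they do the work, as an engineer would, in place of code of your own. Each camera call takes 0.05 s, during which the arm holds its last target. There are 200 camera calls.

## Working session

There is one attempt and no reset: what is moved stays moved. The work goes in short steps, Python scripts to look and compute and a tool call to move; the robot and the scene stay as the last step left them, time stands still between calls to the robot, and variables do not carry over. Pictures are saved under pics/ and viewed, about 8 in all and at most 12, crops included, and the job is handed in when it is done.

Besides the shell and the picture viewer there is one more tool, called after ">>>" in YAML: its name, and indented under it one key for each argument. carry_out: Moves the arm, as the interface text tells. Its arguments: {"type":"object","properties":{"increments":{"type":"array","items":{"type":"array","items":{"type":"number"}}},"grip_force":{"type":"number"}},"required":["increments"]}

```bash
mkdir -p pics; ls; cat > h.py <<'E'
import numpy as np, cv2
from rig import telemetry, camera, r
from scipy.spatial.transform import Rotation as R
def rot(a):
    a=np.array(a,float)
    if a.shape==(3,3): return a
    return R.from_rotvec(a).as_matrix() if a.size==3 else R.from_quat(a).as_matrix()
def snap(n,f):
    c=camera(n); cv2.imwrite('pics/'+f,c['color'][:,:,::-1]); return c
def ray(c,u,v,z):
    K=c['K']; d=rot(c['attitude'])@np.array([(u-K[0][2])/K[0][0],-(v-K[1][2])/K[1][1],-1])
    p=np.array(c['position']); return p+d*(z-p[2])/d[2]
E
python3 - <<'E'
from h import *
for n in ('top','side'):
    c=snap(n,n+'1.png'); print({k:c[k] for k in c if k!='color'})
print(telemetry.state())
E
```

```text
pics
{'K': array([[544.65372972,   0.        , 313.94647207],
       [  0.        , 544.65372972, 240.90733224],
       [  0.        ,   0.        ,   1.        ]]), 'position': array([0.33909443, 0.01188819, 1.26203237]), 'attitude': array([ 0.10845095, -0.13166391, -1.55131997])}
{'K': array([[592.89882194,   0.        , 319.34583004],
       [  0.        , 592.89882194, 250.31925752],
       [  0.        ,   0.        ,   1.        ]]), 'position': array([-0.00173839,  0.9121466 ,  1.14619695]), 'attitude': array([ 0.29682073, -1.01195328, -2.44285007])}
{'t': 0.1, 'joint_positions': array([-1.23549823e+00,  3.07520344e-01,  1.50752154e+00, -7.02913310e-06,
        1.32841002e+00, -7.34926786e-02]), 'dq': array([-2.36278289e-04, -1.09442625e-03, -3.74368587e-03,  9.23367360e-04,
        2.25339636e-04, -5.65431093e-05]), 'joint_torque': array([-6.19297025e-04, -4.58531320e+01, -2.52608192e+01, -1.60802911e-04,
        5.58000800e-03, -1.18590569e-05]), 'tcp_pos': array([ 0.22832073, -0.52699721,  0.20246852]), 'orientation': array([ 1.99690518,  0.41587221, -1.99741397]), 'ft_force': array([-0.16437785,  0.15989294,  0.03101334]), 'ft_torque': array([ 0.02136841, -0.01511522, -0.02041293]), 'grip_width': 1.0028307471219533}
```

View pics/top1.png

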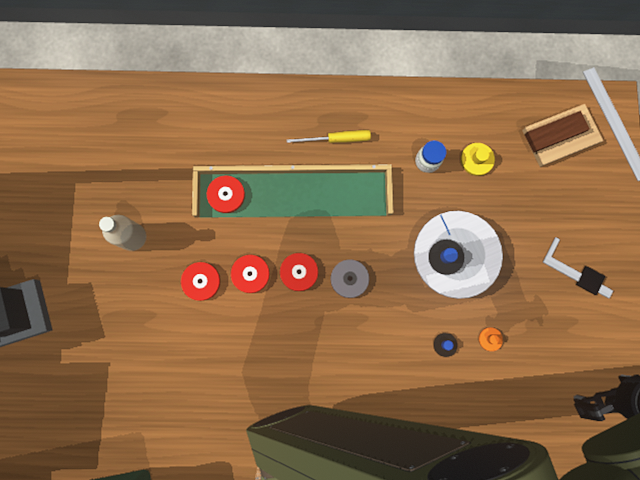

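View pics/side1.png

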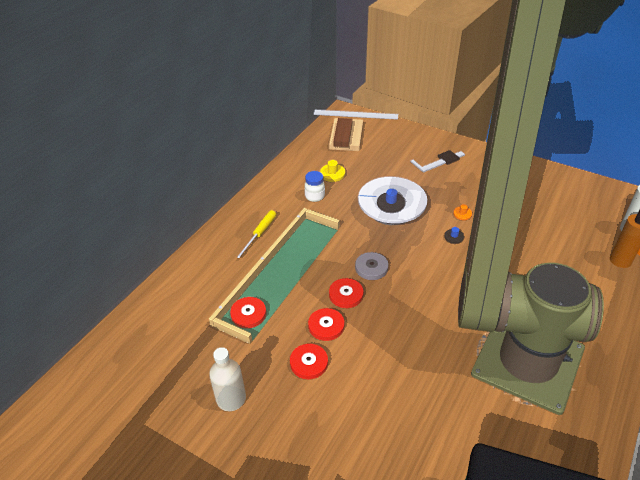

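The top view shows the loose red wheels at (200,281), (250,273) and (299,272), with the grey one at (350,279). The bay spans columns 193–392 with one red wheel at (225,194).

Pad-like candidates:
- black/blue on the turntable at (446,256)
- small black/blue at (445,344)
- yellow at (478,158)
- orange at (490,339)

The one on the turntable fits: it is neither orange nor yellow, and it is the larger of the remaining two. Next I'll measure and make one crop to confirm.

```bash
python3 - <<'E'
from h import *
for n in ('top','side'):
    c=camera(n); hsv=cv2.cvtColor(c['color'],cv2.COLOR_RGB2HSV)
    H,S,V=[hsv[:,:,i].astype(int) for i in range(3)]
    def blobs(m,name,z,mn=60):
        k,l,st,ce=cv2.connectedComponentsWithStats(m.astype(np.uint8))
        for i in range(1,k):
            if st[i,4]>mn:
                cnt=max(cv2.findContours((l==i).astype(np.uint8),cv2.RETR_EXTERNAL,cv2.CHAIN_APPROX_NONE)[0],key=len)
                e=cv2.fitEllipse(cnt)
                print(n,name,st[i],np.round(e[0],1),ray(c,*e[0],z).round(4)[:2])
    blobs(((H<5)|(H>174))&(S>190)&(V>90),'red',.018,200)
    blobs((H>105)&(H<120)&(S>130)&(V>70),'blue',.091,30)
    g=(H>65)&(H<90)&(S>70)&(V>40); blobs(g,'green',0,800)
    if n=='top':
        blobs((S<70)&(V>130)&(np.indices(S.shape)[1]>400)&(np.indices(S.shape)[0]>200)&(np.indices(S.shape)[1]<510),'platter',.045,800)
        cv2.imwrite('pics/crop.png',cv2.resize(c['color'][130:370,400:520,::-1],None,fx=2.5,fy=2.5,interpolation=cv2.INTER_CUBIC))
        for nm,uv,z in (('knob',(451,255),.091),('grey',(350,279),.018),('jar',(433,153),.075),('spray',(108,224),.17),('fenceL in',(198,213),.03),('fenceR in',(387,213),.03),('fl',(193,215),0.03),('fr',(392,214),0.03),('bl',(198,170),.03),('br',(387,169),.03)): print(nm,ray(c,*uv,z).round(3)[:2])
E
```

```text
top red [207 176  37  37 895] [225.2 193.9] [0.6389 0.2039]
top red [280 253  38  38 942] [298.6 271.6] [0.4596 0.0289]
top red [231 255  38  38 954] [249.7 273.5] [0.4535 0.1407]
top red [181 262  39  39 965] [200.1 280.9] [0.4347 0.2529]
top blue [423 141  23  23 422] [433.7 151.9] [ 0.7264 -0.2694]
top blue [441 248  17  14 193] [449.2 254.8] [ 0.4947 -0.2988]
top blue [442 340  11  10  81] [447.4 344.8] [ 0.3021 -0.2905]
top green [ 201  173  185   44 6044] [294.4 194.9] [0.6439 0.0428]
top platter [ 414  211   89   88 4985] [457.8 254.2] [ 0.5024 -0.3308]
knob [ 0.494 -0.303]
grey [ 0.445 -0.089]
jar [ 0.729 -0.272]
spray [0.535 0.415]
fenceL in [0.59  0.263]
fenceR in [ 0.598 -0.173]
fl [0.585 0.274]
fr [ 0.596 -0.184]
bl [0.692 0.267]
br [ 0.703 -0.174]
side red [329 278  35  30 693] [345.7 292.7] [0.4557 0.037 ]
side red [231 297  35  31 717] [247.8 311.8] [0.635  0.2097]
side red [308 308  36  33 785] [325.7 323.9] [0.4499 0.148 ]
side red [290 344  38  35 906] [308.4 360.9] [0.4314 0.2597]
side blue [  533     0   107   185 13770] [596.4 103.5] [ 0.0991 -1.0474]
side blue [306 171  17  14 192] [313.8 177.6] [ 0.7164 -0.2481]
side blue [386 189  11  15 133] [390.8 195.5] [ 0.488  -0.2827]
side blue [451 227   8  11  66] [454.6 232. ] [ 0.2797 -0.2286]
side green [ 240  219   97  113 3340] [282.9 272.7] [0.6414 0.0432]
```

View pics/crop.png

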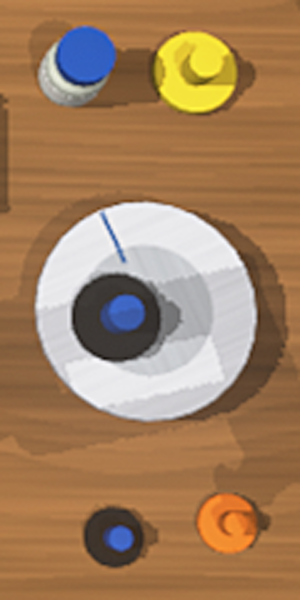

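The crop confirms it: the larger black disc with the blue knob sits on the platter at about (118,315) in the crop. The small one on the bench at (113,537) is the decoy.

Plan, using the tool axes x = down, z = horizontal heading ψ and y = left:
1. Push the wheel at y=.029 to about (.646,-.02).
2. Push the wheel at y=.141 to about (.644,.085).
3. Leave the wheel at y=.253 as the spare.
4. Set the pad down at about (.645,-.125).

```bash
cat >> h.py <<'E'
def pose():
    s=telemetry.state(); M=rot(s['orientation']); p=np.array(s['tcp_pos']); return s,M,p
def to(x,y,z,psi):
    "shift in present tool axes (mm) to target, and turn about tool x"
    s,M,p=pose(); cur=np.arctan2(M[1,2],M[0,2]); a=np.array([x,y,z])-p
    print('t',round(s['t'],2),'psi',cur.round(4),'down',M[:,0].round(3),'tcp',p.round(4),'w',round(s['grip_width'],3),'F',np.round(s['ft_force'],1))
    print('shift',(M.T@a*1000).round(1),'turn x',round(float(cur-psi),3))
E
python3 - <<'E'
from h import *
print(r.tip_reach)
b=np.array([.4596,.0289]);g=np.array([.646,-.02]);d=g-b;psi=np.arctan2(d[1],d[0]);u=d/np.hypot(*d);s=b-.058*u
print(psi,s,np.hypot(*d)); to(*s,.12,psi)
E
```

```text
0.011
-0.2565577554262107 [0.40349839 0.04361764] 0.19270747261069043
t 0.2 psi -2.7328 down [-0.     0.001 -1.   ] tcp [ 0.2284 -0.5272  0.2027] w 1.0 F [ 0.4 -0.1  0.2]
shift [  83.4 -454.  -387.6] turn x -2.476
```

```bash
cat >> h.py <<'E'
def plan(wps,vmax=45,step=.14):
    "rows (rounded) through waypoints (x,y,z,psi)"
    s,M,p=pose(); psi=np.arctan2(M[1,2],M[0,2]); p=p.copy()
    for x,y,z,q in wps:
        t=np.array([x,y,z]); n=int(np.ceil(max(np.linalg.norm(t-p)*1000/vmax,abs(q-psi)/step)))
        dp=(t-p)/n*1000; th=(psi-q)/n; out=[]
        for i in range(n):
            c,k=np.cos(psi),np.sin(psi)
            out.append([round(-dp[2]),round(-k*dp[0]+c*dp[1]),round(c*dp[0]+k*dp[1]),round(th,3)]); psi-=th
        p=t; print(n,'rows [x,y,z,turn]',out)
E
python3 - <<'E'
from h import *
plan([(.43,-.25,.2,-1.35),(.4035,.0436,.1,-.2566)])
E
```

```text
10 rows [x,y,z,turn] [[0, -17, -30, np.float64(-0.138)], [0, -13, -32, np.float64(-0.138)], [0, -9, -33, np.float64(-0.138)], [0, -4, -34, np.float64(-0.138)], [0, 1, -34, np.float64(-0.138)], [0, 5, -34, np.float64(-0.138)], [0, 10, -33, np.float64(-0.138)], [0, 14, -31, np.float64(-0.138)], [0, 19, -29, np.float64(-0.138)], [0, 22, -26, np.float64(-0.138)]]
8 rows [x,y,z,turn] [[12, 5, -37, np.float64(-0.137)], [12, 10, -36, np.float64(-0.137)], [12, 14, -34, np.float64(-0.137)], [12, 19, -32, np.float64(-0.137)], [12, 23, -29, np.float64(-0.137)], [12, 27, -25, np.float64(-0.137)], [12, 30, -21, np.float64(-0.137)], [12, 33, -17, np.float64(-0.137)]]
```

>>> carry_out:
  increments:
    - [0, -17, -30, -0.138, 0, 0, 0.3]
    - [0, -13, -32, -0.138, 0, 0, 0.35]
    - [0, -9, -33, -0.138, 0, 0, 0.35]
    - [0, -4, -34, -0.138, 0, 0, 0.35]
    - [0, 1, -34, -0.138, 0, 0, 0.35]
    - [0, 5, -34, -0.138, 0, 0, 0.35]
    - [0, 10, -33, -0.138, 0, 0, 0.35]
    - [0, 14, -31, -0.138, 0, 0, 0.35]

```text
t: 1.0
tcp_pos: [0.3908, -0.3047, 0.2032]
orientation: [1.248, 1.184, -1.248]
ft_force: [0.4, 0.7, -0.1]
grip_width: 0.651
```

>>> carry_out:
  increments:
    - [0, 19, -29, -0.138, 0, 0, 0.35]
    - [0, 22, -26, -0.138, 0, 0, 0.35]
    - [12, 5, -37, -0.137, 0, 0, 0.35]
    - [12, 10, -36, -0.137, 0, 0, 0.35]
    - [12, 14, -34, -0.137, 0, 0, 0.35]
    - [12, 19, -32, -0.137, 0, 0, 0.35]
    - [12, 23, -29, -0.137, 0, 0, 0.35]
    - [12, 27, -25, -0.137, 0, 0, 0.35]

```text
t: 1.8
tcp_pos: [0.4104, -0.0275, 0.131]
orientation: [0.412, 1.531, -0.412]
ft_force: [-0.1, -0.1, -1.1]
grip_width: 0.65
```

>>> carry_out:
  increments:
    - [12, 30, -21, -0.137, 0, 0, 0.35]
    - [12, 33, -17, -0.137, 0, 0, 0.35]
    - [0, 0, 0, 0, 0, 0, 0.35]

```text
t: 2.1
tcp_pos: [0.4024, 0.0481, 0.106]
orientation: [0.197, 1.566, -0.196]
ft_force: [0.6, -0.6, -1.5]
grip_width: 0.652
```

```bash
python3 - <<'E'
from h import *
to(.4035,.0436,.016,-.2566)
snap('wrist','w1.png')
E
```

```text
t 2.1 psi -0.2499 down [-0.004  0.001 -1.   ] tcp [0.4024 0.0481 0.106 ] w 0.652 F [ 0.6 -0.6 -1.5]
shift [90.  -4.1  2.5] turn x 0.007
```

View pics/w1.png

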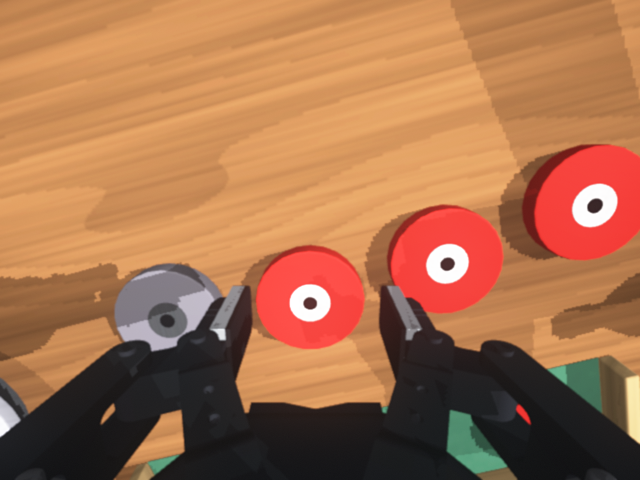

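The wrist view has the target wheel centred laterally between the fingertips: wheel dot at (310,303), tips at about (233,320) and (398,320), bay at the bottom. I'll check its position by ray before descending.

```bash
python3 - <<'E'
from h import *
c=camera('wrist'); print(c['position'],ray(c,310,303,.018),ray(c,447,264,.018))
E
```

```text
[0.33439398 0.06433365 0.27662168] [0.4615143  0.02707316 0.018     ] [0.45569152 0.13904408 0.018     ]
```

>>> carry_out:
  increments:
    - [30, -2, 0, 0.004, 0, 0, 0.35]
    - [30, -2, 0, 0.003, 0, 0, 0.35]
    - [22, 0, 0, 0, 0, 0, 0.35]
    - [8, 0, 0, 0, 0, 0, 0.35]
    - [0, 0, 0, 0, 0, 0, 0.35]

```text
t: 2.7
tcp_pos: [0.4037, 0.0398, 0.0168]
orientation: [0.209, 1.562, -0.209]
ft_force: [0.3, -0.1, -0.3]
grip_width: 0.649
```

>>> carry_out:
  increments:
    - [0, 0, 5, 0, 0, 0, 0.35]
    - [0, 0, 10, 0, 0, 0, 0.35]
    - [0, 0, 12, 0, 0, 0, 0.35]
    - [0, 0, 15, 0, 0, 0, 0.35]
    - [0, 0, 15, 0, 0, 0, 0.35]
    - [0, 0, 8, 0, 0, 0, 0.35]
    - [0, 0, 0, 0, 0, 0, 0.35]

```text
t: 3.4
tcp_pos: [0.469, 0.0234, 0.0174]
orientation: [0.208, 1.559, -0.207]
ft_force: [0.1, -0.2, -0.1]
grip_width: 0.654
```

```bash
cat >> h.py <<'E'
def reds():
    c=camera('top'); hsv=cv2.cvtColor(c['color'],cv2.COLOR_RGB2HSV); H,S,V=[hsv[:,:,i].astype(int) for i in range(3)]
    m=(((H<5)|(H>174))&(S>190)&(V>90)).astype(np.uint8)
    for t in cv2.findContours(m,cv2.RETR_EXTERNAL,cv2.CHAIN_APPROX_NONE)[0]:
        if cv2.contourArea(t)>200: q,rad=cv2.minEnclosingCircle(t); print('red',np.round(q,1),round(rad,1),ray(c,*q,.018).round(4)[:2])
    return c
E
python3 - <<'E'
from h import *
c=reds(); cv2.imwrite('pics/t2.png',c['color'][:,:,::-1]); to(.60,-.008,.016,-.2566)
E
```

```text
red [298.5 271.6] 19.0 [0.4596 0.0292]
red [200.  280.9] 19.3 [0.4347 0.253 ]
red [249.3 273.4] 18.9 [0.4538 0.1415]
red [225. 194.] 18.7 [0.6386 0.2043]
t 3.45 psi -0.2642 down [-0.  0. -1.] tcp [0.4672 0.0237 0.0172] w 0.649 F [-0.6  0.3 -1.7]
shift [  1.2   4.1 136.4] turn x -0.008
```

View pics/t2.png

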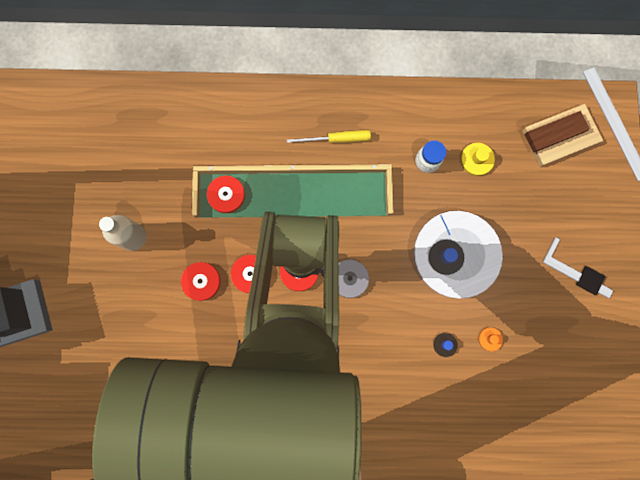

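The wheel at (299,272) has not moved although the TCP is over it, so the tips probably rode above it. I'll check in the wrist view.

```bash
python3 - <<'E'
from h import *
c=snap('wrist','w2.png'); print(ray(c,310,303,.018))
E
```

```text
[0.48117386 0.01707637 0.018     ]
```

View pics/w2.png

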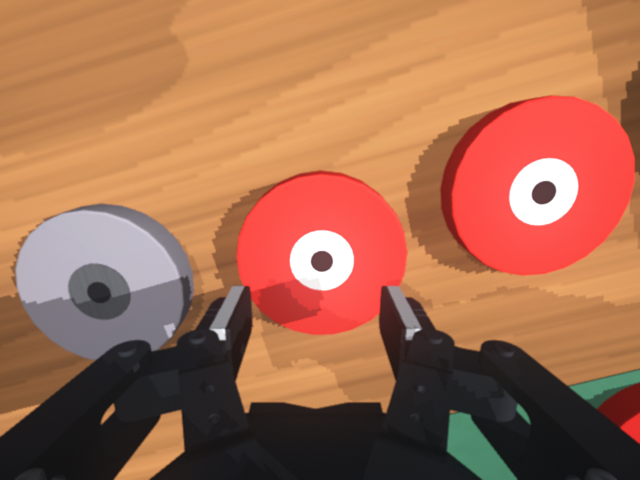

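```bash
python3 - <<'E'
from h import *
c=camera('wrist'); print(c['K'],c['position'],rot(c['attitude']).round(3), ray(c,321,262,.018))
s,M,p=pose(); print(p,s['joint_positions'],M.round(3))
rel=M.T@(np.array(c['position'])-p); print('cam in tool',rel)
# project tips
def pr(P):
    q=rot(c['attitude']).T@(np.array(P)-c['position']); K=c['K']; return (K[0][2]+K[0][0]*q[0]/-q[2]).round(1),(K[1][2]-K[1][1]*q[1]/-q[2]).round(1)
for X in (-10,0,11):
  for Y in (-27.5,27.5):
    for Z in (-11,11): print((X,Y,Z),pr(p+M@np.array([X,Y,Z])/1000))
c=camera('side'); im=c['color'][220:340,270:430,::-1]; cv2.imwrite('pics/s2.png',cv2.resize(im,None,fx=5,fy=5,interpolation=cv2.INTER_CUBIC)); print(pr(p+M@np.array([.011,-.03,0])), pr(p+M@np.array([.011,.03,0])))
E
```

```text
[[353.82948525   0.         315.18474843]
 [  0.         353.82948525 235.69581461]
 [  0.           0.           1.        ]] [0.39697233 0.04254583 0.18698147] [[ 0.26  -0.926 -0.272]
 [ 0.965  0.25   0.074]
 [-0.    -0.282  0.959]] [0.45919019 0.02876502 0.018     ]
[0.46548788 0.02392045 0.01699798] [-3.93955914e-02  3.95345559e-01  1.96471338e+00  1.25367628e-04
  7.83353115e-01 -1.34646791e+00] [[-0.002  0.261  0.965]
 [ 0.     0.965 -0.261]
 [-1.    -0.    -0.002]]
cam in tool [-1.69855906e-01  6.05029277e-05 -7.13066633e-02]
(-10, -27.5, -11) (np.float64(257.9), np.float64(261.5))
(-10, -27.5, 11) (np.float64(259.9), np.float64(302.8))
(-10, 27.5, -11) (np.float64(372.1), np.float64(261.5))
(-10, 27.5, 11) (np.float64(370.1), np.float64(302.9))
(0, -27.5, -11) (np.float64(261.0), np.float64(254.6))
(0, -27.5, 11) (np.float64(262.8), np.float64(294.0))
(0, 27.5, -11) (np.float64(369.1), np.float64(254.6))
(0, 27.5, 11) (np.float64(367.3), np.float64(294.0))
(11, -27.5, -11) (np.float64(264.0), np.float64(247.7))
(11, -27.5, 11) (np.float64(265.6), np.float64(285.3))
(11, 27.5, -11) (np.float64(366.1), np.float64(247.7))
(11, 27.5, 11) (np.float64(364.5), np.float64(285.3))
(np.float64(352.7), np.float64(284.7)) (np.float64(336.5), np.float64(297.3))
```

View pics/s2.png

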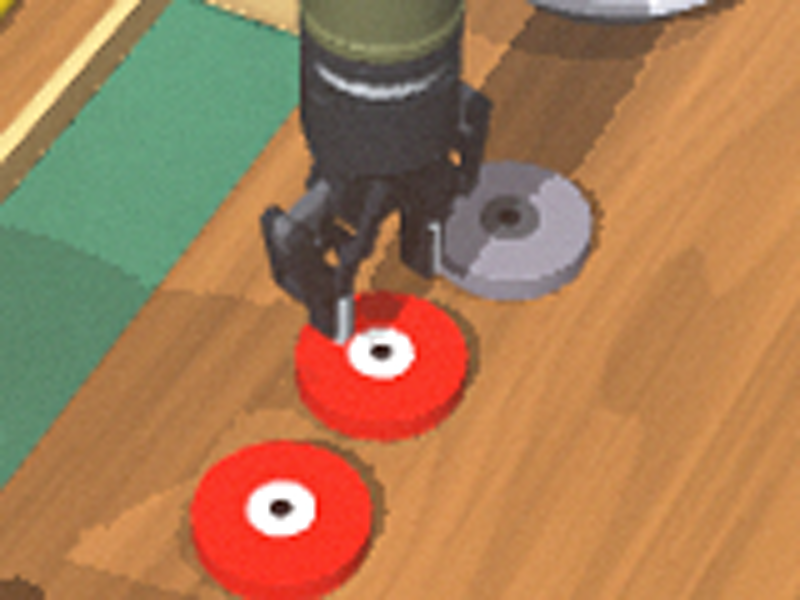

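```bash
python3 - <<'E'
from h import *
s,M,p=pose()
for n,pts in (('side',((338.6,288),(357,275))),('wrist',((248,290),(383,290),(218,338),(415,338)))):
  c=camera(n)
  for q in pts:
    for z in (.006,.018,.03,.045,.06): print(n,q,(M.T@(ray(c,*q,z)-p)*1000).round(0))
E
```

```text
side (338.6, 288) [11.  4. 18.]
side (338.6, 288) [-1. 11. 11.]
side (338.6, 288) [-13.  19.   4.]
side (338.6, 288) [-28.  29.  -6.]
side (338.6, 288) [-43.  38. -15.]
side (357, 275) [ 11. -63.  16.]
side (357, 275) [ -1. -54.   8.]
side (357, 275) [-13. -46.   1.]
side (357, 275) [-28. -35.  -8.]
side (357, 275) [-43. -25. -18.]
wrist (248, 290) [ 11. -37.  13.]
wrist (248, 290) [ -1. -35.   8.]
wrist (248, 290) [-13. -32.   2.]
wrist (248, 290) [-28. -29.  -5.]
wrist (248, 290) [-43. -26. -12.]
wrist (383, 290) [11. 38. 13.]
wrist (383, 290) [-1. 35.  8.]
wrist (383, 290) [-13.  33.   2.]
wrist (383, 290) [-28.  30.  -5.]
wrist (383, 290) [-43.  27. -12.]
wrist (218, 338) [ 11. -57.  44.]
wrist (218, 338) [ -1. -53.  36.]
wrist (218, 338) [-13. -49.  29.]
wrist (218, 338) [-28. -44.  19.]
wrist (218, 338) [-43. -40.   9.]
wrist (415, 338) [11. 58. 44.]
wrist (415, 338) [-1. 54. 36.]
wrist (415, 338) [-13.  51.  28.]
wrist (415, 338) [-28.  46.  19.]
wrist (415, 338) [-43.  41.   9.]
```

Intersecting the side and wrist rays puts the fingertips about 30 mm behind the reported TCP (tool X≈-32, ±30 laterally). So at this reading they are at about z=.049 and passed clear over the wheel. The stated 11 mm tip reach doesn't match, so I'll trust the images. I'll back off, lower by about 38 mm in small steps, and watch the force.

>>> carry_out:
  increments:
    - [0, 0, -20, 0, 0, 0, 0.35]
    - [0, 0, -25, 0, 0, 0, 0.35]
    - [0, 0, -18, 0, 0, 0, 0.35]
    - [0, 0, 0, 0, 0, 0, 0.35]
    - [15, 0, 0, 0, 0, 0, 0.35]
    - [10, 0, 0, 0, 0, 0, 0.35]
    - [5, 0, 0, 0, 0, 0, 0.35]
    - [0, 0, 0, 0, 0, 0, 0.35]

```text
t: 4.5
tcp_pos: [0.4063, 0.0401, -0.0131]
orientation: [0.207, 1.561, -0.207]
ft_force: [-0.6, 0.5, 0.8]
grip_width: 0.646
```

>>> carry_out:
  increments:
    - [2, 0, 0, 0, 0, 0, 0.35]
    - [2, 0, 0, 0, 0, 0, 0.35]
    - [2, 0, 0, 0, 0, 0, 0.35]
    - [0, 0, 0, 0, 0, 0, 0.35]

```text
t: 4.9
tcp_pos: [0.4057, 0.0402, -0.0188]
orientation: [0.207, 1.561, -0.207]
ft_force: [-0.2, -0.8, 0.2]
grip_width: 0.649
```

```bash
python3 - <<'E'
from h import *
to(.4035,.0436,.016,-.2566)
c=snap('wrist','w3.png')
a=c['color'][150:420,120:520,::-1]
c=camera('side'); b=c['color'][230:365,290:430,::-1]
b=cv2.resize(b,None,fx=2,fy=2); cv2.imwrite('pics/m3.png',cv2.resize(np.hstack([a,b]),None,fx=1.17,fy=1.17))
E
```

```text
t 4.9 psi -0.2638 down [-0.  0. -1.] tcp [ 0.4057  0.0402 -0.0188] w 0.649 F [-0.2 -0.8  0.2]
shift [-34.8   2.7  -3. ] turn x -0.007
```

View pics/m3.png

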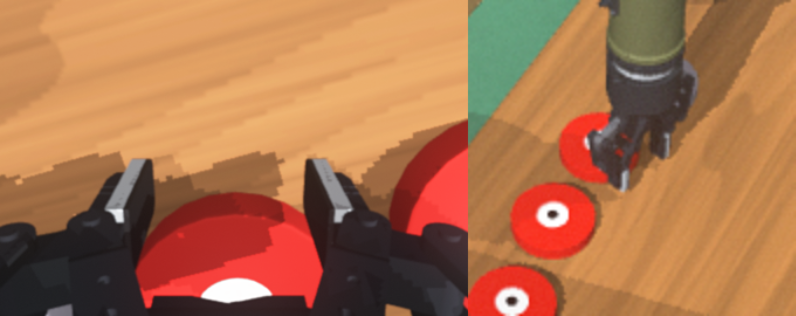

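In both views the tips are still just short of the bench and behind the wheel, with no force. I'll go 5 mm lower, then push a short way and check that the wheel moves.

>>> carry_out:
  increments:
    - [2, 0, 0, 0.005, 0, 0, 0.35]
    - [2, 0, 0, 0, 0, 0, 0.35]
    - [1, 0, 0, 0, 0, 0, 0.35]
    - [0, 0, 0, 0, 0, 0, 0.35]

```text
t: 5.4
tcp_pos: [0.4056, 0.0402, -0.0239]
orientation: [0.211, 1.561, -0.211]
ft_force: [-0.3, 0.0, 0.3]
grip_width: 0.646
```

>>> carry_out:
  increments:
    - [0, 0, 5, 0, 0, 0, 0.35]
    - [0, 0, 10, 0, 0, 0, 0.35]
    - [0, 0, 10, 0, 0, 0, 0.35]
    - [0, 0, 10, 0, 0, 0, 0.35]
    - [0, 0, 5, 0, 0, 0, 0.35]
    - [0, 0, 0, 0, 0, 0, 0.35]

```text
t: 6.0
tcp_pos: [0.4462, 0.0293, -0.0236]
orientation: [0.211, 1.559, -0.211]
ft_force: [0.1, -0.5, 0.5]
grip_width: 0.644
```

```bash
cat >> h.py <<'E'
def dots(n='wrist'):
    "white paper dots on red wheels"
    c=camera(n); hsv=cv2.cvtColor(c['color'],cv2.COLOR_RGB2HSV); H,S,V=[hsv[:,:,i].astype(int) for i in range(3)]
    red=(((H<5)|(H>174))&(S>150)&(V>80)).astype(np.uint8)
    cs,hi=cv2.findContours(red,cv2.RETR_CCOMP,cv2.CHAIN_APPROX_NONE)
    for t,hh in zip(cs,hi[0] if hi is not None else []):
        if hh[3]>=0 and cv2.contourArea(t)>20:
            q=cv2.fitEllipse(t)[0]; print(n,'dot',np.round(q),ray(c,*q,.018).round(4)[:2])
    return c
E
python3 - <<'E'
from h import *
dots();dots('side'); to(.6,-.008,-.024,-.2566)
E
```

```text
side dot [308. 358.] [0.4352 0.2539]
side dot [326. 321.] [0.4542 0.1408]
side dot [247. 309.] [0.6402 0.2042]
t 6.1 psi -0.2691 down [ 0.  0. -1.] tcp [ 0.4445  0.0295 -0.0237] w 0.652 F [-0.5 -0.4 -0.6]
shift [  0.3   5.2 159.9] turn x -0.012
```

```bash
cat >> h.py <<'E'
def circ(n,box):
    "red top-face pixels cast on z=.018, inside box x0,x1,y0,y1: extents"
    c=camera(n); hsv=cv2.cvtColor(c['color'],cv2.COLOR_RGB2HSV); H,S,V=[hsv[:,:,i].astype(int) for i in range(3)]
    m=((H<6)|(H>174))&(S>150)&(V>80); v,u=np.nonzero(m)
    P=np.array([ray(c,a,b,.018)[:2] for a,b in zip(u,v)]); k=(P[:,0]>box[0])&(P[:,0]<box[1])&(P[:,1]>box[2])&(P[:,1]<box[3]); P=P[k]
    print(n,len(P),'min',P.min(0).round(4),'max',P.max(0).round(4)) if len(P) else print(n,'none')
E
python3 - <<'E'
from h import *
for n in('side','top','wrist'): circ(n,(.38,.58,-.06,.09))
E
```

```text
side 357 min [ 0.4413 -0.0177] max [0.5324 0.0734]
top none
wrist 11940 min [ 0.4386 -0.0135] max [0.4985 0.055 ]
```

The wheel is now being pushed: its centre is at about (.487,.02), roughly 43 mm ahead of the TCP. I'll push on about 158 mm and then check.

>>> carry_out:
  increments:
    - [0, 0, 8, -0.015, 0, 0, 0.35]
    - [0, 0, 15, -0.015, 0, 0, 0.35]
    - [0, 0, 18, 0, 0, 0, 0.35]
    - [0, 0, 18, 0, 0, 0, 0.35]
    - [0, 0, 18, 0, 0, 0, 0.35]
    - [0, 0, 18, 0, 0, 0, 0.35]
    - [0, 0, 18, 0, 0, 0, 0.35]
    - [0, 0, 15, 0, 0, 0, 0.35]

```text
t: 7.05
tcp_pos: [0.5695, -0.0014, -0.0238]
orientation: [0.187, 1.563, -0.187]
ft_force: [-1.1, 0.3, 0.4]
grip_width: 0.65
```

>>> carry_out:
  increments:
    - [0, 0, 12, 0, 0, 0, 0.35]
    - [0, 0, 9, 0, 0, 0, 0.35]
    - [0, 0, 6, 0, 0, 0, 0.35]
    - [0, 0, 3, 0, 0, 0, 0.35]
    - [0, 0, 0, 0, 0, 0, 0.35]

```text
t: 7.55
tcp_pos: [0.598, -0.0083, -0.0237]
orientation: [0.187, 1.562, -0.187]
ft_force: [0.2, 0.4, -0.3]
grip_width: 0.648
```

```bash
python3 - <<'E'
from h import *
for n in('side','top','wrist'): circ(n,(.56,.72,-.09,.07))
dots('top'); dots('side'); dots('wrist')
to(.6,-.008,-.024,-.24)
E
```

```text
side 282 min [ 0.5903 -0.054 ] max [0.6835 0.0378]
top 26 min [ 0.6219 -0.0623] max [ 0.6412 -0.053 ]
wrist 12198 min [ 0.5903 -0.0503] max [0.6517 0.0184]
top dot [225. 193.] [0.6407 0.2045]
side dot [308. 358.] [0.4354 0.2539]
side dot [326. 321.] [0.4543 0.1407]
side dot [247. 309.] [0.6403 0.2041]
t 7.85 psi -0.2387 down [ 0. -0. -1.] tcp [ 0.5975 -0.0081 -0.0235] w 0.649 F [-0.4  0.1 -0.6]
shift [0.5 0.7 2.4] turn x 0.001
```

>>> carry_out:
  increments:
    - [0, 0, 3, 0, 0, 0, 0.35]
    - [0, 0, 3, 0, 0, 0, 0.35]
    - [0, 0, 1, 0, 0, 0, 0.35]
    - [0, 0, 0, 0, 0, 0, 0.35]

```text
t: 8.25
tcp_pos: [0.6048, -0.0099, -0.0237]
orientation: [0.188, 1.562, -0.187]
ft_force: [-0.4, 0.1, -0.1]
grip_width: 0.65
```

>>> carry_out:
  increments:
    - [0, 0, -10, 0, 0, 0, 0.35]
    - [0, 0, -30, 0, 0, 0, 0.35]
    - [-10, 0, -30, 0, 0, 0, 0.35]
    - [-40, 0, -10, 0, 0, 0, 0.35]
    - [-20, 0, 0, 0, 0, 0, 0.35]
    - [0, 0, 0, 0, 0, 0, 0.35]

```text
t: 8.85
tcp_pos: [0.5285, 0.0092, 0.0493]
orientation: [0.187, 1.556, -0.187]
ft_force: [0.8, -0.5, -0.5]
grip_width: 0.647
```

```bash
python3 - <<'E'
from h import *
dots('top'); dots('side'); dots('wrist')
b=np.array([.4545,.1405]);g=np.array([.642,.090]);d=g-b;psi=np.arctan2(d[1],d[0]);u=d/np.hypot(*d);s=b-.060*u
print(psi,s,np.hypot(*d)); plan([(*s,.045,psi)],40); to(*s,.045,psi)
E
```

```text
top dot [200. 281.] [0.4351 0.2539]
top dot [225. 193.] [0.6407 0.2045]
side dot [308. 358.] [0.435  0.2538]
side dot [326. 321.] [0.4542 0.1408]
side dot [247. 309.] [0.6402 0.2043]
side dot [293. 252.] [ 0.6491 -0.0204]
wrist dot [531.  68.] [0.4533 0.1409]
-0.2630903614023456 [0.39656455 0.15610395] 0.19418161601964282
5 rows [x,y,z,turn] [[0, 22, -32, np.float64(0.005)], [0, 22, -32, np.float64(0.005)], [0, 22, -32, np.float64(0.005)], [0, 22, -32, np.float64(0.005)], [0, 22, -33, np.float64(0.005)]]
t 9.0 psi -0.2388 down [-0.  0. -1.] tcp [0.5263 0.0091 0.046 ] w 0.649 F [0.1 0.3 0.1]
shift [   1.   112.2 -160.8] turn x 0.024
```

The first wheel is in at (.649,-.020), and I'm moving behind the next one.

>>> carry_out:
  increments:
    - [0, 22, -32, 0.005, 0, 0, 0.35]
    - [0, 22, -32, 0.005, 0, 0, 0.35]
    - [0, 22, -32, 0.005, 0, 0, 0.35]
    - [0, 22, -32, 0.005, 0, 0, 0.35]
    - [0, 22, -33, 0.005, 0, 0, 0.35]
    - [0, 0, 0, 0, 0, 0, 0.35]

```text
t: 9.6
tcp_pos: [0.392, 0.1568, 0.0447]
orientation: [0.203, 1.568, -0.206]
ft_force: [0.5, -0.8, -1.2]
grip_width: 0.651
```

```bash
python3 - <<'E'
from h import *
dots('wrist'); to(.3965,.156,-.024,-.263)
E
```

```text
wrist dot [316. 352.] [0.4533 0.1411]
wrist dot [489. 284.] [0.4344 0.2536]
t 9.65 psi -0.2599 down [-0.004 -0.001 -1.   ] tcp [0.3948 0.1561 0.0451] w 0.651 F [0.6 0.3 0. ]
shift [69.1  0.5  1.9] turn x 0.003
```

>>> carry_out:
  increments:
    - [25, 0, 0, 0, 0, 0, 0.35]
    - [25, 0, 0, 0, 0, 0, 0.35]
    - [14, 0, 0, 0, 0, 0, 0.35]
    - [5, 0, 0, 0, 0, 0, 0.35]
    - [0, 0, 0, 0, 0, 0, 0.35]
    - [0, 0, 6, 0, 0, 0, 0.35]
    - [0, 0, 9, 0, 0, 0, 0.35]
    - [0, 0, 12, 0, 0, 0, 0.35]

```text
t: 10.45
tcp_pos: [0.4247, 0.1481, -0.0221]
orientation: [0.207, 1.56, -0.207]
ft_force: [0.7, -0.0, 0.4]
grip_width: 0.648
```

>>> carry_out:
  increments:
    - [0, 0, 18, 0, 0, 0, 0.35]
    - [0, 0, 20, 0, 0, 0, 0.35]
    - [0, 0, 20, 0, 0, 0, 0.35]
    - [0, 0, 20, 0, 0, 0, 0.35]
    - [0, 0, 20, 0, 0, 0, 0.35]
    - [0, 0, 20, 0, 0, 0, 0.35]
    - [0, 0, 18, 0, 0, 0, 0.35]
    - [0, 0, 15, 0, 0, 0, 0.35]

```text
t: 11.25
tcp_pos: [0.5722, 0.1082, -0.0221]
orientation: [0.208, 1.559, -0.207]
ft_force: [-1.3, 0.4, -1.1]
grip_width: 0.651
```

>>> carry_out:
  increments:
    - [0, 0, 10, 0, 0, 0, 0.35]
    - [0, 0, 6, 0, 0, 0, 0.35]
    - [0, 0, 3, 0, 0, 0, 0.35]
    - [0, 0, 0, 0, 0, 0, 0.35]

```text
t: 11.65
tcp_pos: [0.5881, 0.1038, -0.0226]
orientation: [0.207, 1.561, -0.207]
ft_force: [-0.2, -0.3, -0.2]
grip_width: 0.65
```

```bash
python3 - <<'E'
from h import *
to(.6015,.1015,-.024,-.263); dots('side'); circ('side',(.56,.72,.04,.15))
E
```

```text
t 11.65 psi -0.2638 down [ 0. -0. -1.] tcp [ 0.5881  0.1038 -0.0226] w 0.65 F [-0.2 -0.3 -0.2]
shift [ 1.4  1.2 13.6] turn x -0.001
side dot [308. 358.] [0.4353 0.2538]
side dot [247. 309.] [0.6403 0.2041]
side 291 min [0.5806 0.0576] max [0.6727 0.147 ]
```

>>> carry_out:
  increments:
    - [0, 0, 6, 0, 0, 0, 0.35]
    - [0, 0, 5, 0, 0, 0, 0.35]
    - [0, 0, 3, 0, 0, 0, 0.35]
    - [0, 0, 0, 0, 0, 0, 0.35]
    - [0, 0, -10, 0, 0, 0, 0.35]
    - [0, 0, -30, 0, 0, 0, 0.35]
    - [-20, 0, -30, 0, 0, 0, 0.2]
    - [-40, 0, -10, 0, 0, 0, 0.1]

```text
t: 12.55
tcp_pos: [0.5159, 0.121, 0.0345]
orientation: [0.204, 1.573, -0.21]
ft_force: [-0.1, -0.6, 0.7]
grip_width: 0.897
```

>>> carry_out:
  increments:
    - [-40, 0, 0, 0, 0, 0, 0.1]
    - [-40, 0, 0, 0, 0, 0, 0.1]
    - [0, 0, 0, 0, 0, 0, 0.1]

```text
t: 12.85
tcp_pos: [0.528, 0.1221, 0.1231]
orientation: [0.209, 1.549, -0.204]
ft_force: [0.6, 0.7, 0.2]
grip_width: 0.897
```

```bash
python3 - <<'E'
from h import *
dots('side'); dots('top'); dots('wrist')
plan([(.47,-.293,.13,-.26)],45); to(.47,-.293,.13,-.26)
c=camera('top'); g=cv2.cvtColor(c['color'],cv2.COLOR_RGB2HSV); 
m=((g[:,:,0]>65)&(g[:,:,0]<90)&(g[:,:,1]>70)&(g[:,:,2]>40)).astype(np.uint8)
m=cv2.morphologyEx(m,cv2.MORPH_OPEN,np.ones((3,3)))
for col in (206,215,280,300,330,350,370,382):
    v=np.nonzero(m[:,col])[0]; print(col,[ray(c,col,x,0).round(4)[:2] for x in (v.min()-.5,v.max()+.5)])
for row in (195,205): u=np.nonzero(m[row])[0]; print(row,[ray(c,x,row,0).round(4)[:2] for x in (u.min()-.5,u.max()+.5)])
E
```

```text
side dot [308. 358.] [0.4352 0.2537]
side dot [247. 309.] [0.6402 0.2042]
side dot [271. 278.] [0.6468 0.0886]
top dot [321. 191.] [ 0.6494 -0.0204]
wrist dot [315. 362.] [0.646  0.0886]
wrist dot [466.  56.] [0.4346 0.2536]
10 rows [x,y,z,turn] [[-1, -41, 6, np.float64(-0.0)], [-1, -41, 6, np.float64(-0.0)], [-1, -41, 6, np.float64(-0.0)], [-1, -41, 6, np.float64(-0.0)], [-1, -41, 6, np.float64(-0.0)], [-1, -41, 6, np.float64(-0.0)], [-1, -41, 6, np.float64(-0.0)], [-1, -41, 6, np.float64(-0.0)], [-1, -41, 6, np.float64(-0.0)], [-1, -41, 6, np.float64(-0.0)]]
t 13.0 psi -0.2636 down [-0. -0. -1.] tcp [0.5233 0.1212 0.1171] w 0.899 F [-0.4 -0.7 -0. ]
shift [ -12.9 -413.8   56.5] turn x -0.004Traceback (most recent call last):
  File "<stdin>", line 8, in <module>
    return umr_minimum(a, axis, None, out, keepdims, initial, where)
ValueError: zero-size array to reduction operation minimum which has no identity
```

Both wheels are in, at (.6465,.0886) and (.649,-.020), and red_a and the spare have not moved. Now the pad.

>>> carry_out:
  increments:
    - [-2, -42, 6, 0, 0, 0, 0.1]
    - [-2, -42, 6, 0, 0, 0, 0.1]
    - [-2, -42, 6, 0, 0, 0, 0.1]
    - [-2, -42, 6, 0, 0, 0, 0.1]
    - [-2, -42, 6, 0, 0, 0, 0.1]
    - [0, -42, 6, 0, 0, 0, 0.1]
    - [0, -42, 6, 0, 0, 0, 0.1]
    - [0, -42, 6, 0, 0, 0, 0.1]

```text
t: 13.85
tcp_pos: [0.4811, -0.2166, 0.1252]
orientation: [0.209, 1.565, -0.206]
ft_force: [1.1, 0.3, 0.7]
grip_width: 0.902
```

>>> carry_out:
  increments:
    - [0, -42, 4, 0, 0, 0, 0.1]
    - [0, -33, 2, 0, 0, 0, 0.1]
    - [0, 0, 0, 0, 0, 0, 0.1]
    - [0, 0, 0, 0, 0, 0, 0.1]

```text
t: 14.25
tcp_pos: [0.4678, -0.2894, 0.1252]
orientation: [0.211, 1.564, -0.207]
ft_force: [-0.4, 0.5, -0.2]
grip_width: 0.899
```

```bash
cat >> h.py <<'E'
def knob(n='wrist',z=.091,roi=None):
    c=camera(n); g=cv2.cvtColor(c['color'],cv2.COLOR_RGB2HSV); m=cv2.inRange(g,(100,110,50),(125,255,255))
    for t in cv2.findContours(m,cv2.RETR_EXTERNAL,cv2.CHAIN_APPROX_NONE)[0]:
        if 40<cv2.contourArea(t)<20000:
            P=np.array([ray(c,*q[0],z)[:2] for q in t]); a,b=cv2.minEnclosingCircle(t); print(n,'blue',np.round(a),round(b),'ext',P.min(0).round(4),P.max(0).round(4),'c',ray(c,*a,z)[:2].round(4))
    return c
E
python3 - <<'E'
from h import *
c=knob(); cv2.imwrite('pics/w5.png',c['color'][:,:,::-1]); to(.494,-.301,.04,-.26)
c=camera('top'); g=cv2.cvtColor(c['color'],cv2.COLOR_RGB2HSV); 
m=cv2.inRange(g,(65,70,40),(90,255,255)); m=cv2.morphologyEx(m,cv2.MORPH_OPEN,np.ones((3,3)))
for col in (250,275,345,360,380):
    v=np.nonzero(m[150:230,col])[0]+150
    if len(v): print(col,[ray(c,col,x,0).round(4)[:2] for x in (v.min()-.5,v.max()+.5)])
for row in (205,): u=np.nonzero(m[row])[0]; print(row,[ray(c,x,row,0).round(4)[:2] for x in (u.min()-.5,u.max()+.5)])
E
```

```text
wrist blue [331. 352.] 27 ext [ 0.5195 -0.3052] [ 0.5555 -0.2884] c [ 0.5372 -0.2973]
wrist blue [308. 288.] 31 ext [ 0.4684 -0.3167] [ 0.5098 -0.2835] c [ 0.4886 -0.2993]
wrist blue [224.   6.] 19 ext [ 0.3229 -0.3072] [ 0.335  -0.2889] c [ 0.3276 -0.2987]
t 14.3 psi -0.2647 down [-0.003  0.003 -1.   ] tcp [ 0.468  -0.2886  0.1256] w 0.899 F [ 0.2 -0.1 -0.1]
shift [85.4 -5.4 28.6] turn x -0.005
250 [array([0.6918, 0.1495]), array([0.5921, 0.1463])]
275 [array([0.6004, 0.0876]), array([0.5932, 0.0874])]
345 [array([ 0.7011, -0.0772]), array([ 0.5986, -0.0779])]
360 [array([ 0.6993, -0.1132]), array([ 0.5968, -0.1134])]
380 [array([ 0.7027, -0.1612]), array([ 0.6001, -0.1608])]
205 [array([0.6194, 0.0396]), array([ 0.6234, -0.174 ])]
```

View pics/w5.png

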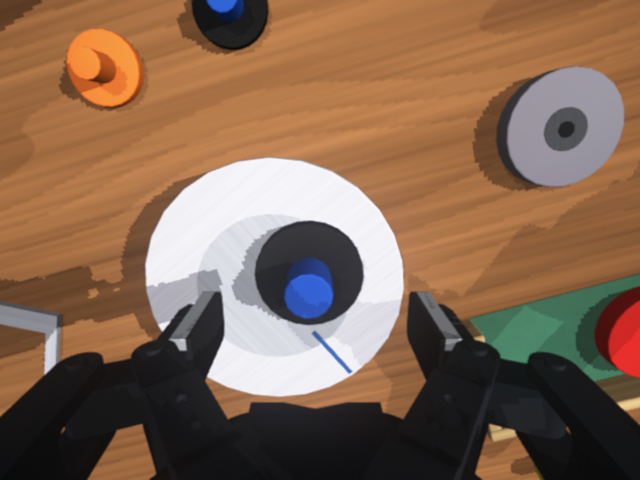

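The wrist view shows the platter with the black pad at (309,272) and its knob top at (308,296). The small decoy is at the top edge, (230,15), and the orange one at (105,67).

```bash
python3 - <<'E'
from h import *
c=camera('wrist'); k=ray(c,308,296.5,.091); print(k, ray(c,309,272,.057)); to(k[0],k[1],.04,-.26)
E
```

```text
[ 0.4950831  -0.29999055  0.091     ] [ 0.49233771 -0.29911228  0.057     ]
t 14.4 psi -0.2628 down [-0.002  0.002 -1.   ] tcp [ 0.4687 -0.288   0.1263] w 0.901 F [-0.3 -0.6  0.9]
shift [86.2 -4.8 28.8] turn x -0.003
```

>>> carry_out:
  increments:
    - [0, -3, 14, 0, 0, 0, 0.1]
    - [0, -2, 13, 0, 0, 0, 0.1]
    - [25, 0, 0, 0, 0, 0, 0.2]
    - [30, 0, 0, 0, 0, 0, 0.3]
    - [20, 0, 0, 0, 0, 0, 0.35]
    - [11, 0, 0, 0, 0, 0, 0.35]
    - [0, 0, 0, 0, 0, 0, 0.35]
    - [0, 0, 0, 0, 0, 0, 0.35]

```text
t: 15.2
tcp_pos: [0.4948, -0.3016, 0.0418]
orientation: [0.206, 1.56, -0.207]
ft_force: [0.3, 0.1, -0.7]
grip_width: 0.65
```

```bash
python3 - <<'E'
from h import *
to(.494,-.2995,.04,-.26)
a=snap('wrist','w6.png')['color'][150:420,120:520,::-1]
b=camera('side')['color'][140:275,330:470,::-1]
cv2.imwrite('pics/m6.png',cv2.resize(np.hstack([a,cv2.resize(b,None,fx=2,fy=2)]),None,fx=1.17,fy=1.17))
E
```

```text
t 15.2 psi -0.2631 down [ 0.001 -0.    -1.   ] tcp [ 0.4948 -0.3016  0.0418] w 0.65 F [ 0.3  0.1 -0.7]
shift [ 1.8  1.8 -1.3] turn x -0.003
```

View pics/m6.png

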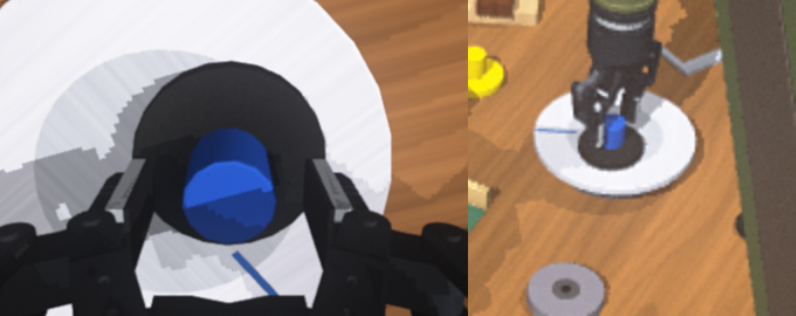

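The knob is centred between the jaws (columns 145 and 315, knob at 230). I'll close gently and check.

>>> carry_out:
  increments:
    - [3, 1, 0, 0, 0, 0, 0.4]
    - [0, 0, 0, 0, 0, 0, 0.55]
    - [0, 0, 0, 0, 0, 0, 0.7]
    - [0, 0, 0, 0, 0, 0, 0.8]
    - [0, 0, 0, 0, 0, 0, 0.8]
  grip_force: 40

```text
t: 15.8
tcp_pos: [0.4945, -0.3008, 0.039]
orientation: [0.207, 1.56, -0.207]
ft_force: [-1.5, 0.7, 5.5]
grip_width: 0.359
```

>>> carry_out:
  increments:
    - [-5, 0, 0, 0, 0, 0, 0.8]
    - [-10, 0, 0, 0, 0, 0, 0.8]
    - [-15, 0, 0, 0, 0, 0, 0.8]
    - [-20, 0, 0, 0, 0, 0, 0.8]
    - [-20, 0, 0, 0, 0, 0, 0.8]
    - [-10, 0, 0, 0, 0, 0, 0.8]
    - [0, 0, 0, 0, 0, 0, 0.8]

```text
t: 16.5
tcp_pos: [0.4954, -0.3014, 0.1201]
orientation: [0.206, 1.558, -0.208]
ft_force: [0.3, -0.1, -2.4]
grip_width: 0.357
```

```bash
python3 - <<'E'
from h import *
to(.648,-.126,.12,0.02)
plan([(.56,-.24,.12,-.12),(.648,-.126,.12,.02)],30)
knob('side',.17); knob('wrist',.17); 
E
```

```text
t 16.5 psi -0.2638 down [ 0.003 -0.002 -1.   ] tcp [ 0.4954 -0.3014  0.1201] w 0.357 F [ 0.3 -0.1 -2.4]
shift [2.000e-01 2.091e+02 1.016e+02] turn x -0.284
3 rows [x,y,z,turn] [[0, 25, 15, np.float64(-0.048)], [0, 25, 17, np.float64(-0.048)], [0, 24, 18, np.float64(-0.048)]]
5 rows [x,y,z,turn] [[0, 25, 15, np.float64(-0.028)], [0, 24, 15, np.float64(-0.028)], [0, 24, 16, np.float64(-0.028)], [0, 23, 17, np.float64(-0.028)], [0, 23, 17, np.float64(-0.028)]]
side blue [314. 178.] 9 ext [ 0.6385 -0.1904] [ 0.6867 -0.1315] c [ 0.6613 -0.16  ]
side blue [393. 173.] 8 ext [ 0.4682 -0.3154] [ 0.4997 -0.2517] c [ 0.4872 -0.2834]
wrist blue [315. 313.] 50 ext [ 0.4683 -0.3162] [ 0.5099 -0.2844] c [ 0.4882 -0.299 ]
```

The pad is held (opening 0.357, load about -2.4 N). I'll carry it to above its place.

>>> carry_out:
  increments:
    - [0, 25, 15, -0.048, 0, 0, 0.8]
    - [0, 25, 17, -0.048, 0, 0, 0.8]
    - [0, 24, 18, -0.048, 0, 0, 0.8]
    - [0, 25, 15, -0.028, 0, 0, 0.8]
    - [0, 24, 15, -0.028, 0, 0, 0.8]
    - [0, 24, 16, -0.028, 0, 0, 0.8]
    - [0, 23, 17, -0.028, 0, 0, 0.8]
    - [0, 23, 17, -0.028, 0, 0, 0.8]

```text
t: 17.4
tcp_pos: [0.6461, -0.124, 0.1164]
orientation: [-0.016, 1.574, 0.017]
ft_force: [0.2, 0.4, -1.0]
grip_width: 0.361
```

>>> carry_out:
  increments:
    - [0, 0, 0, 0, 0, 0, 0.8]
    - [0, 0, 0, 0, 0, 0, 0.8]

```text
t: 17.6
tcp_pos: [0.6457, -0.1244, 0.1165]
orientation: [-0.017, 1.574, 0.017]
ft_force: [-0.1, -0.3, -1.6]
grip_width: 0.359
```

```bash
python3 - <<'E'
from h import *
to(.649,-.126,-.006,0.02)
a=snap('wrist','w7.png')['color'][150:420,120:520,::-1]
b=camera('side')['color'][180:315,240:380,::-1]
cv2.imwrite('pics/m7.png',cv2.resize(np.hstack([a,cv2.resize(b,None,fx=2,fy=2)]),None,fx=1.17,fy=1.17))
E
```

```text
t 17.6 psi 0.0216 down [-0.003  0.    -1.   ] tcp [ 0.6457 -0.1244  0.1165] w 0.359 F [-0.1 -0.3 -1.6]
shift [122.5  -1.7   3.7] turn x 0.002
```

View pics/m7.png

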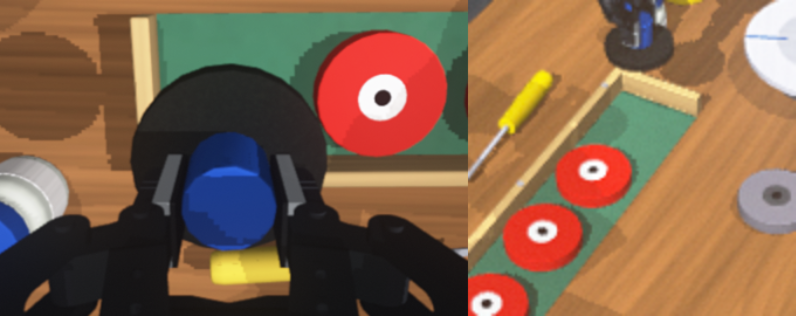

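The pad hangs upright above the right end of the bay, with the wheels and fence clear of it. Lowering now, slowly at the end.

>>> carry_out:
  increments:
    - [20, -1, 2, 0, 0, 0, 0.8]
    - [30, 0, 1, 0, 0, 0, 0.8]
    - [30, 0, 0, 0, 0, 0, 0.8]
    - [20, 0, 0, 0, 0, 0, 0.8]
    - [10, 0, 0, 0, 0, 0, 0.8]
    - [5, 0, 0, 0, 0, 0, 0.8]
    - [2, 0, 0, 0, 0, 0, 0.8]
    - [0, 0, 0, 0, 0, 0, 0.8]

```text
t: 18.5
tcp_pos: [0.6502, -0.1266, 0.0021]
orientation: [-0.016, 1.569, 0.015]
ft_force: [0.9, -0.4, -1.6]
grip_width: 0.361
```

>>> carry_out:
  increments:
    - [1, 0, 0, 0, 0, 0, 0.8]
    - [1, 0, 0, 0, 0, 0, 0.8]
    - [0, 0, 0, 0, 0, 0, 0.8]

```text
t: 18.8
tcp_pos: [0.6498, -0.1261, -0.0002]
orientation: [-0.016, 1.57, 0.016]
ft_force: [-0.4, 0.1, -0.5]
grip_width: 0.357
```

```bash
python3 - <<'E'
from h import *
to(.649,-.126,-.006,0.02); knob('wrist',.046); knob('side',.046)
E
```

```text
t 18.8 psi 0.0203 down [ 0.001 -0.    -1.   ] tcp [ 6.498e-01 -1.261e-01 -2.000e-04] w 0.357 F [-0.4  0.1 -0.5]
shift [ 5.8  0.2 -0.8] turn x 0.0
wrist blue [316. 313.] 51 ext [ 0.6247 -0.1424] [ 0.6688 -0.1096] c [ 0.6459 -0.1261]
```

>>> carry_out:
  increments:
    - [1, 0, 0, 0, 0, 0, 0.8]
    - [1, 0, 0, 0, 0, 0, 0.8]
    - [0, 0, 0, 0, 0, 0, 0.8]

```text
t: 19.2
tcp_pos: [0.6494, -0.1261, -0.0029]
orientation: [-0.016, 1.571, 0.016]
ft_force: [-1.1, 0.6, -1.3]
grip_width: 0.359
```

>>> carry_out:
  increments:
    - [1, 0, 0, 0, 0, 0, 0.8]
    - [1, 0, 0, 0, 0, 0, 0.8]
    - [0, 0, 0, 0, 0, 0, 0.8]

```text
t: 19.5
tcp_pos: [0.6494, -0.1261, -0.0049]
orientation: [-0.016, 1.571, 0.016]
ft_force: [-0.1, 0.4, -2.6]
grip_width: 0.361
```

>>> carry_out:
  increments:
    - [1, 0, 0, 0, 0, 0, 0.8]
    - [0, 0, 0, 0, 0, 0, 0.8]

```text
t: 19.7
tcp_pos: [0.6494, -0.1262, -0.0059]
orientation: [-0.016, 1.571, 0.016]
ft_force: [0.8, 0.5, -1.7]
grip_width: 0.363
```

>>> carry_out:
  increments:
    - [1, 0, 0, 0, 0, 0, 0.8]
    - [0, 0, 0, 0, 0, 0, 0.8]

```text
t: 19.9
tcp_pos: [0.6495, -0.1261, -0.006]
orientation: [-0.016, 1.571, 0.016]
ft_force: [-0.7, -0.0, 3.0]
grip_width: 0.362
```

>>> carry_out:
  increments:
    - [1, 0, 0, 0, 0, 0, 0.8]
    - [0, 0, 0, 0, 0, 0, 0.8]

```text
t: 20.1
tcp_pos: [0.6496, -0.1261, -0.006]
orientation: [-0.016, 1.57, 0.016]
ft_force: [-3.8, 1.1, 9.4]
grip_width: 0.364
```

```bash
python3 - <<'E'
from h import *
to(.649,-.126,-.006,0.02)
E
```

```text
t 20.1 psi 0.0202 down [ 0.001 -0.    -1.   ] tcp [ 0.6496 -0.1261 -0.006 ] w 0.364 F [-3.8  1.1  9.4]
shift [-0.   0.2 -0.6] turn x 0.0
```

Contact, at exactly the predicted height. I'll ease off, open partly and rise.

>>> carry_out:
  increments:
    - [-1, 0, 0, 0, 0, 0, 0.7]
    - [0, 0, 0, 0, 0, 0, 0.55]
    - [0, 0, 0, 0, 0, 0, 0.45]
    - [0, 0, 0, 0, 0, 0, 0.4]
    - [0, 0, 0, 0, 0, 0, 0.4]

```text
t: 20.6
tcp_pos: [0.6496, -0.1262, -0.007]
orientation: [-0.016, 1.571, 0.016]
ft_force: [0.3, -0.1, 0.2]
grip_width: 0.601
```

>>> carry_out:
  increments:
    - [-8, 0, 0, 0, 0, 0, 0.4]
    - [-15, 0, 0, 0, 0, 0, 0.4]
    - [-30, 0, 0, 0, 0, 0, 0.4]
    - [-40, 0, 0, 0, 0, 0, 0.4]
    - [-40, 0, 0, 0, 0, 0, 0.4]
    - [-20, 0, -40, 0, 0, 0, 0.4]
    - [0, 0, -45, 0, 0, 0, 0.4]
    - [0, 0, -45, 0, 0, 0, 0.4]

```text
t: 21.4
tcp_pos: [0.5196, -0.1291, 0.1489]
orientation: [-0.018, 1.566, 0.015]
ft_force: [-0.7, -0.6, -0.5]
grip_width: 0.603
```

>>> carry_out:
  increments:
    - [0, -45, 0, 0, 0, 0, 0.4]
    - [0, -45, 0, 0, 0, 0, 0.4]
    - [0, -45, 0, 0, 0, 0, 0.4]
    - [0, -45, 0, 0, 0, 0, 0.4]
    - [0, 0, 0, 0, 0, 0, 0.4]
    - [0, 0, 0, 0, 0, 0, 0.4]

```text
t: 22.0
tcp_pos: [0.5232, -0.31, 0.1473]
orientation: [-0.014, 1.57, 0.014]
ft_force: [0.0, 0.9, 0.2]
grip_width: 0.598
```

```bash
python3 - <<'E'
from h import *
dots('side'); knob('top',.046); knob('side',.046); c=dots('top'); 
to(.649,-.126,-.006,0.02)
d=camera('side')
a=cv2.resize(c['color'][140:320,150:420,::-1],None,fx=2,fy=2)[:, :540]
b=cv2.resize(d['color'][190:370,190:320,::-1],None,fx=2,fy=2)
cv2.imwrite('pics/f.png',np.hstack([a,b]))
E
```

```text
side dot [308. 358.] [0.4353 0.2537]
side dot [247. 309.] [0.6404 0.2038]
side dot [271. 278.] [0.6466 0.0887]
side dot [293. 252.] [ 0.6491 -0.0202]
top blue [367. 190.] 8 ext [ 0.6308 -0.1409] [ 0.6664 -0.1087] c [ 0.6481 -0.1246]
top blue [434. 152.] 12 ext [ 0.7145 -0.3068] [ 0.768  -0.2528] c [ 0.7411 -0.28  ]
side blue [312. 226.] 7 ext [ 0.6191 -0.1383] [ 0.6637 -0.0825] c [ 0.64 -0.11]
side blue [314. 178.] 9 ext [ 0.7176 -0.3304] [ 0.7742 -0.2641] c [ 0.7455 -0.2962]
top dot [200. 281.] [0.4351 0.254 ]
top dot [225. 193.] [0.6406 0.2044]
top dot [321. 191.] [ 0.6494 -0.0205]
top dot [275. 191.] [0.6469 0.0888]
t 22.2 psi 0.0216 down [-0.  0. -1.] tcp [ 0.5231 -0.3073  0.1467] w 0.599 F [-0.4 -0.2 -0.5]
shift [152.8 178.5 129.8] turn x 0.002
```

View pics/f.png

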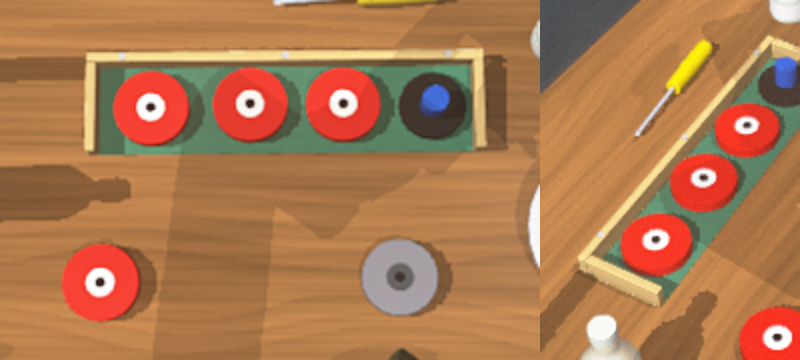

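The final view shows three red wheels and the upright pad inside the bay with green visible around each. The spare and grey wheels are out in front and the driver has not moved. Handing in.

```bash
python3 -c "
from rig import r
print(r.finish_job())"
```

```text
the job is handed in; nothing more can be done
None
```

The polishing kit is made up and handed in at about 22 s on the robot's clock. I slid two red wheels in along the bench, then lifted the pad by its knob, set it down in the bay with about 9 N of contact, and released it.

**Last checks (top and side views):**
- **Wheels in the bay:** the red wheel centres are at (.640,.204), (.647,.089) and (.649,-.020), and all three are fully inside.
- **Pad:** it stands upright at about (.648,-.126), clear of the wheels, and about 8 mm from the side fence.
- **Left alone:** the spare red wheel is still at (.435,.254), in front of the bay near its left end. The grey wheel, screwdriver and spray bottle look unmoved. The jar was never approached, but I did not measure it before and after.

**What disagreed:**
- **Fingertip position:** the tips stood some 30–40 mm farther back than the stated 11 mm ahead of the TCP. My first push passed over the wheel without touching it. I set the heights from the images instead, which the bench contact when setting the pad down bore out.
- **Side-view knob reading:** it differs from the top view by about 15 mm because that mask includes the knob's side. I used the top view.

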